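Set the slide reader's head to its mark without backlash

TASK

Push the slide tray all the way in under the reading head, against its stop. Then, turning only the crank and not pushing the head itself, bring the head towards the crank until its pointer is clearly (about 10 mm) past the set mark, and wind it back away from the crank to finish with the pointer in line with the mark, so that the last movement has taken up the crank's slack. Let go of the crank without turning it back, and leave the other things on the table alone.

Things in the scene. Friction and masses are not known exactly. Their poses are not given: they have to be found in the camera images.
- reader: White bench slide reader, fixed: bed 250 x 300 mm, top 20 mm above the table, its -x edge 105 mm from the origin; an end housing at the -y end (reader y -150 to -240, x -85 to 145, 55 mm high) carries the crank. Origin under the bed at table height. x is the way the tray slides in, y the way the head travels (+y is away from the crank), z up.
- tray: Loose aluminium slide tray, 120 (x) x 98 (y) x 12 mm, about 0.3 kg (up to 6 N to slide), on the bed between guide rails, 35 to 50 mm short of its stop at the start. Upright pull plate at its near (-x) end: 12 mm thick (x), 60 mm wide (y), centred at x = -51 mm, from 10 to 46 mm above the origin. Origin: centre of the underside; axes parallel to the reader's.
- tray_home (a point): Where the tray's origin lies when the tray is fully home against the rubber stop, on the bed's top; fixed to the reader.
- head: Grey reading head, 56 mm wide along y, reaching over the tray from the lead screw at the reader's far (+x) side: reader x 5 to 140 mm, underside 42 mm above the table over the tray (lens ring 36 mm), top 78 mm (93 mm above the screw). It slides only along the reader's y, at most 75 mm either way of the middle. At the start it stands 20 to 58 mm on the +y side of the mark.
- pointer (a point): Upper far end of the head's pointer, a black bar 6 mm wide that sticks out of the head along the reader's +x, 66 mm above the table.
- mark_tip (a point): Upper near end of the set mark, a dark steel bar of the same 6 mm width, on a clip on the scale rail at the far (+x) side; the pointer is on the mark when the two bars are in one line, that is at the same reader y. The mark does not move.
- crank_axis (a point): Point on the crank's upright turning axis, fixed to the reader, 85 mm above the table. The crank turns the screw, and the screw drives the head 5 mm per radian (31 mm a turn): counter-clockwise seen from above moves the head to the reader's +y, clockwise to -y (towards the crank).
- crank_grip (a point): On the axis of the crank's upright round grip, 26 mm above its lower end: a black cylinder 22 mm in diameter, 45 mm tall, top 119 mm above the table, spinning freely on the steel crank arm (upper face 73 mm above the table), 50 mm from the crank axis. Its place on its circle varies at the start. Turning takes about 2 N here.
- crank (a joint): Slack of the crank on its screw, in rad, -0.4 to 0.4, positive counter-clockwise from above: within it the crank turns without moving the head. It reads +0.4 while the crank is driving the head to the reader's +y (slack taken up as wanted) and -0.4 while driving it to -y. Crank and screw stay by friction where they are left.
- bottle: Bystander: white bottle, 64 mm in diameter, 170 mm tall; origin under its centre.
- dish: Bystander: steel bowl, 130 mm in diameter, 45 mm tall; origin under its centre.
- jar: Bystander: glass jar with a steel lid, 70 mm in diameter, 90 mm tall; origin under its centre.
- carton: Bystander: open grey bin, 120 x 160 x 70 mm; origin under its centre.
Mind the look-alikes: they are no part of the job. Leave any green look-alike of the tray alone.

How it is judged (in metres and radians):
On the way, in this order (a step that is already met when the one before it is completed fails the run):
1. the tray is fully home under the head, within 4 mm of its home point (horizontal distance between tray and tray_home below 0.004 m), for 0.2 s.
2. the pointer is past the mark, at least 5 mm on the crank's side (y of pointer in the frame of mark_tip below -0.005 m), for 0.1 s.
At the end, for the whole second after the job is handed in: The pointer is in line with the mark within 3 mm along the head's travel, with the crank's slack taken up by the last movement away from the crank (joint crank above +0.15 rad), the tray still fully home (within 4 mm), head and tray at rest (y of pointer in the frame of mark_tip between -0.003 and 0.003 m and value of joint crank above 0.15 rad and horizontal distance between tray and tray_home below 0.004 m and linear speed of head below 0.002 m/s and linear speed of tray below 0.005 m/s); the robot touches nothing.
It fails at once if the head is pushed directly with more than 5 N instead of by the crank (contact force between any of the fingers, the arm and head above 5 N).
It fails at once if a bystander (bottle, dish, jar, bin) is moved more than 20 mm (distance of any of bottle, dish, jar, carton from where it was at the start of the episode above 0.02 m).
It also fails if it takes over 64 s, if anything falls off the work surface, if the arm or the gripper's body presses on something with over 40 N, if the wrist force passes 120 N, or if a joint passes its speed limit or range.

ROBOT

A 6-joint arm with a two-finger parallel gripper is mounted at the origin on the work surface. World frame = base frame: x ahead of the robot, y to its left, z up, the work surface at z = 0. Lengths are in mm, angles in rad, forces in N, time in s.
With the tool pointing down it reaches from about 400 to 925 mm from the base axis. Payload 12.5 kg.
Tool frame: the origin (TCP) lies midway between the tips of the shut fingers; the grasp point (between the pads) lies 19 mm behind it; z points along the fingers, y is the direction in which the jaws open and shut (so a half turn about z gives the same grasp; the last joint's range is limited). The gripper opens to 95 mm and grips with 3 to 60 N. Pads are 20 mm wide; open, the fingers measure 119 mm over their backs; the gripper's body (75 mm by 180 mm) begins 59 mm behind the grasp point.
Start: joints at [1.204, 0.491, 1.559, -0, 1.092, -0.106], TCP at [161.141, 603.888, 214.661] pointing down, gripper open.
Joint ranges: [-3.1, 3.1], [-0.84, 2.19], [0.05, 2.79], [-1.13, 4.28], [0.06, 2.93], [-2.69, 2.69]. Speed limits (rad/s): [2.22, 2.22, 2.79, 3.14, 3.14, 3.14].

INTERFACE

Orientations are given as [roll, pitch, yaw] about the fixed x, y, z axes, in that order (R = Rz(yaw) Ry(pitch) Rx(roll)).
In Python, from cell import * gives the robot as it stands. The module is installed in compiled form; this text tells all that it offers.
- The arm moves only by the tool carry_out, never from a script. Its argument "moves" is a list of rows, each an object of numbers: "dx", "dy", "dz": the shift along the tool's x, y, z in m; "twist": the turn about the tool's z in degrees. A call has 1 to 5 rows; each row is the pose to reach, as a shift and turn from the pose commanded when the call began, along the tool's axes at that moment; what a row does not reach only later rows make up. A row lasts 1/10 s, in which the tool goes at most 50 mm and 8.59 degrees, less where a joint would pass 70% of its speed; a pose out of reach is approached as far as the arm can. A call with a gripper value outside its range is refused whole. "grip" is the finger opening in m, from 0 to 0.0951, set as the call begins (left out, the last holds). The fingers move at their own pace and stop on an object; the grip force is fixed at half the most. Time passes only in rows, so rows that repeat a pose let the fingers close. It gives the time, the measured TCP pose, the force and the opening at its end, in the units of the state.
- state(): the state, without advancing time (a new reading comes with each control period).
- read_camera(name): name is "side" or "top"; returns (picture, depth): 400x640x3 uint8, red, green, blue; 400x640 float32, mm along the optical axis (not along the pixel's ray), 0 where there is no reading.
- camera_info(name): a dict with "mtx" (3x3 intrinsics, pixels), "dist_coeffs" ([k1, k2, p1, p2, k3] as OpenCV has them; the pictures are not rectified), "R" (3x3) and "t" (3): a world point X has camera coordinates R X + t. Camera axes: x right, y down, z forward; pixel columns grow to the right and rows downward; lengths in mm; the calibration is good to about 2 mm. A picture is of the moment at which its call begins. camera_info takes no time and is no camera call.
- job_done(): hands the job in, once; it reports no verdict.
The state is a dict: "t": time; "joints": joint angles; "qvel": joint speeds; "tau": joint torques, N m; "eef_pos": TCP position; "tcp_rot": TCP orientation; "ft_force": force on the tool from outside, world axes, zero at the start; "moment": the same for the moment, N m; "opening": opening from 0.0 (shut) to 1.0 (fully open).
Only numpy, scipy, OpenCV 4.12 (cv2) and the standard library are available. Lean on these libraries where they do the work, as an engineer would, in place of code of your own. Each camera call takes 0.05 s, during which the arm holds its last target. There are 200 camera calls.

## Working session

There is one attempt and no reset: what is moved stays moved. The work goes in short steps, Python scripts to look and compute and a tool call to move; the robot and the scene stay as the last step left them, time stands still between calls to the robot, and variables do not carry over. Pictures are saved under pics/ and viewed, about 8 in all and at most 12, crops included, and the job is handed in when it is done.

Besides the shell and the picture viewer there is one more tool, called after ">>>" in YAML: its name, and indented under it one key for each argument. carry_out: Moves the arm, as the interface text tells. Its arguments: {"type":"object","properties":{"moves":{"type":"array","items":{"type":"object","properties":{"dx":{"type":"number"},"dy":{"type":"number"},"dz":{"type":"number"},"twist":{"type":"number"}}}},"grip":{"type":"number"}},"required":["moves"]}

```bash
mkdir -p pics
cat > h.py <<'E'
from cell import *
import numpy as np, cv2
def cam(n):
    i=camera_info(n); return np.array(i["mtx"],float),np.array(i["dist_coeffs"],float),np.array(i["R"],float),np.array(i["t"],float).ravel()
def ray(n,uv):
    K,d,R,t=cam(n); p=cv2.undistortPoints(np.array(uv,float).reshape(-1,1,2),K,d).reshape(-1,2)
    return -R.T@t,(R.T@np.c_[p,np.ones(len(p))].T).T
def onplane(n,uv,z):
    o,D=ray(n,uv); return o+D*((z-o[2])/D[:,2])[:,None]
def proj(n,X):
    K,d,R,t=cam(n); return cv2.projectPoints(np.array(X,float).reshape(-1,1,3),cv2.Rodrigues(R)[0],t,K,d)[0].reshape(-1,2)
def cloud(n,dep):
    v,u=np.mgrid[:400,:640]; K,d,R,t=cam(n)
    p=cv2.undistortPoints(np.c_[u.ravel(),v.ravel()].astype(float).reshape(-1,1,2),K,d).reshape(-1,2)
    return ((np.c_[p,np.ones(len(p))]*dep.reshape(-1,1)-t)@R).reshape(400,640,3)
def snap(n):
    im,dp=read_camera(n); np.savez(f"{n}.npz",im=im,dp=dp); return im,dp
def save(f,im): cv2.imwrite("pics/"+f,cv2.cvtColor(im,cv2.COLOR_RGB2BGR))
E
python3 - <<'E'
from h import *
s=state();print(s)
for n in("top","side"):
    im,dp=snap(n);save(n+"0.png",im);o,_=ray(n,[[320,200]]);print(n,o,onplane(n,[[320,200]],0))
E
```

```text
{'t': 0.0, 'joints': array([ 1.20439933e+00,  4.91560116e-01,  1.55947398e+00,  4.06111274e-06,
        1.09170181e+00, -1.05567083e-01]), 'qvel': array([-0.00054565,  0.0003348 ,  0.00052194,  0.00184691,  0.00141973,
        0.00103815]), 'tau': array([ 2.05561182e-04, -6.12655950e+01, -2.58176279e+01,  6.92420150e-02,
        4.83175053e-02, -1.10248370e-04]), 'eef_pos': array([161.04132141, 603.63067204, 214.05295809]), 'tcp_rot': array([-3.14045614e+00, -1.24047501e-04,  2.88076079e+00]), 'ft_force': array([-0.01221115, -0.48461245,  0.73058429]), 'moment': array([-0.04042585,  0.0577331 ,  0.00092198]), 'opening': 0.9972575795871603}
top [ 250.78652108  -36.2493017  1544.82111367] [[545.21948609 -36.00909341   0.        ]]
side [495.19298072 833.65681227 963.03893572] [[ 5.75878534e+02 -1.26889856e+02  1.13686838e-13]]
```

View pics/top0.png

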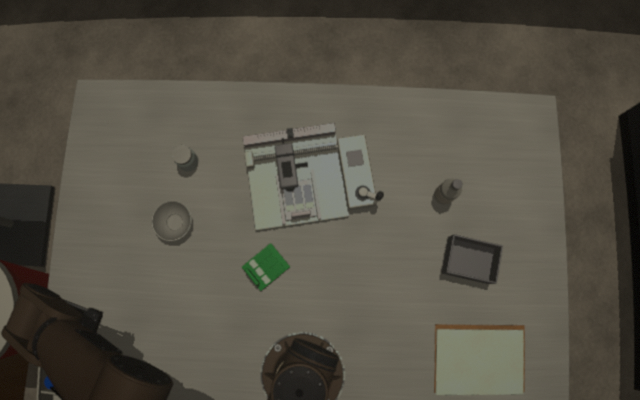

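View pics/side0.png

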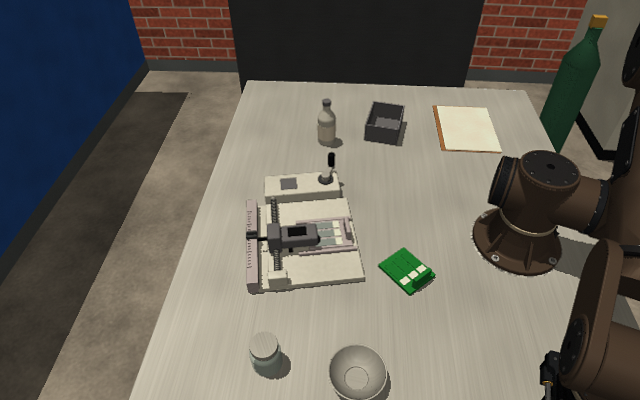

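The top view shows the reader at about (300,180), the crank grip at (378,196), the head at (287,165) and the tray at (299,205). The green tray look-alike is at (266,266), off the reader, so I'll leave it alone. Next is an enlarged crop of the reader.

Run:
```python
from h import *
a=np.load("top.npz");b=np.load("side.npz")
A=cv2.resize(a["im"][115:235,235:395],None,fx=5,fy=5,interpolation=cv2.INTER_CUBIC)
B=cv2.resize(b["im"][140:300,235:375],None,fx=5,fy=3.75,interpolation=cv2.INTER_CUBIC)
save("top0c.png",np.clip(A*1.6,0,255).astype(np.uint8));save("side0c.png",B)
# bed cloud
for n,z in(("top",a),("side",b)):
    C=cloud(n,z["dp"]); 
    m=(abs(C[...,2]-20)<6)&(C[...,0]>350)&(C[...,0]<900)&(abs(C[...,1])<300)&(z["im"].min(2)>(95 if n=="top" else 150))
    m=cv2.morphologyEx(m.astype(np.uint8),cv2.MORPH_OPEN,np.ones((3,3)))
    P=C[m>0];print(n,len(P),P.min(0),P.max(0),cv2.minAreaRect(P[:,:2].astype(np.float32)))
    g=(C[...,2]>95)&(C[...,2]<135)&(C[...,0]>450)&(C[...,0]<800)&(C[...,1]>-320)&(C[...,1]<0)
    Q=C[g];print("grip",len(Q),Q.mean(0) if len(Q) else 0,Q.min(0),Q.max(0))
    h=(abs(C[...,2]-55)<4)&(C[...,0]>450)&(C[...,0]<900)&(C[...,1]>-320)&(C[...,1]<-50)
    Q=C[h];print("housing",cv2.minAreaRect(Q[:,:2].astype(np.float32)))
```

```text
top 3174 [ 444.10351875 -126.12790596   14.00115823] [743.76137566 199.37278162  25.98232273] ((591.28955078125, 43.67528533935547), (254.23963928222656, 297.7591247558594), 11.219534873962402)
grip 49 [ 544.30443046 -213.47649968  116.91458092] [ 533.98775451 -223.19739485   98.32678926] [ 555.99040606 -203.54454293  124.14961744]
housing ((651.24462890625, -127.92345428466797), (272.81549072265625, 122.23248291015625), 10.70998477935791)
side 3479 [ 443.72926113 -123.13696814   14.03178441] [736.58780657 200.97441942  25.98805828] ((589.3289794921875, 44.989234924316406), (246.75933837890625, 299.2873840332031), 10.724326133728027)
grip 63 [ 546.76726467 -208.25767501  111.04181119] [ 537.5518439  -223.24922881   95.41324628] [ 556.61381865 -200.90659137  121.91025243]
housing ((631.9866943359375, -135.6030731201172), (228.70704650878906, 113.32452392578125), 11.552247047424316)
```

View pics/top0c.png

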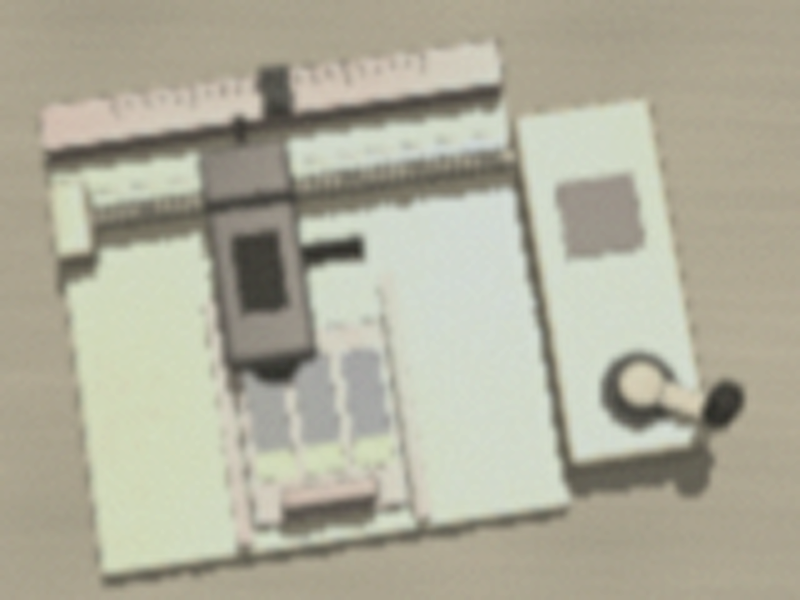

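View pics/side0c.png

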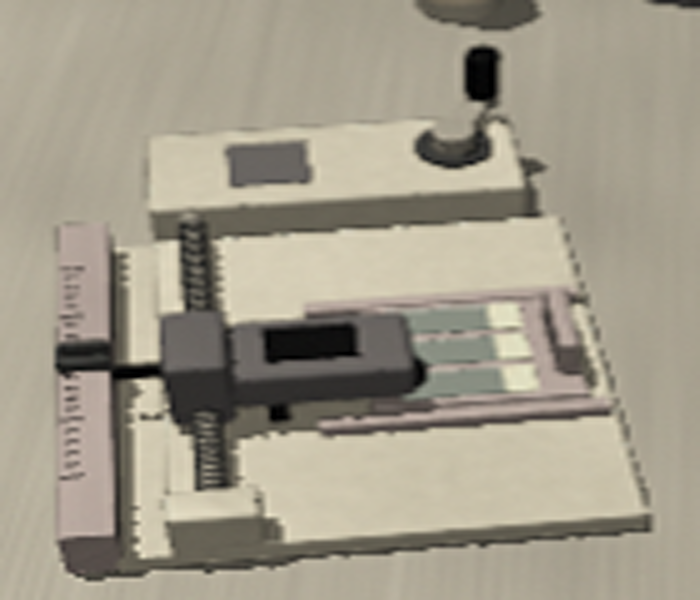

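```bash
cat >> h.py <<'E'
TH=np.radians(10.95); RO=np.array([570.4,40.5]); RM=np.array([[np.cos(TH),-np.sin(TH)],[np.sin(TH),np.cos(TH)]])
def toR(P): P=np.atleast_2d(P); return np.c_[(P[:,:2]-RO)@RM,P[:,2:]]
def toW(p): return RO+RM@np.array(p[:2],float)
E
python3 - <<'E'
from h import *
np.set_printoptions(precision=1,suppress=True)
a=np.load("top.npz");b=np.load("side.npz")
t=lambda x,y:[235+(x+.5)/5-.5,115+(y+.5)/5-.5]
s=lambda x,y:[235+(x+.5)/5-.5,140+(y+.5)/3.75-.5]
def p(l,n,uv,z): P=onplane(n,[uv],z)[0]; print(l,n,P,toR(P)[0])
p("griptop","top",t(727,398),119);p("griptop","side",s(483,53),119)
p("hub","top",t(642,382),88);p("hub","side",s(455,128),85)
p("pointer end","top",t(240,118),66);p("pointer end","side",s(112,371),66)
p("mark near","top",t(277,113),66);p("mark near","side",s(110,351),66)
p("mark far","top",t(271,72),66);p("mark far","side",s(60,355),66)
p("plate top L","top",t(283,492),66);p("plate top R","top",t(375,485),66);p("plate","side",s(565,350),66);p("plate","side",s(550,295),66)
for l,n,uv,d in(("hub","top",t(642,382),a),("hub","side",s(455,128),b),("grip","top",t(722,402),a),("plate","top",t(330,492),a),("mark","top",t(273,90),a)):
    C=cloud(n,d["dp"]); u,v=np.round(uv).astype(int); print(l,n,C[v-1:v+2,u-1:u+2].reshape(-1,3).round(1).tolist())
for n,d in(("top",a),("side",b)):
    C=cloud(n,d["dp"]); m=(C[...,2]>60)&(C[...,2]<170)&(C[...,1]<-230)&(C[...,1]>-480)&(C[...,0]>500)&(C[...,0]<720);print("bottle",C[m].min(0),C[m].max(0))
    m=(C[...,2]>15)&(C[...,0]>350)&(C[...,0]<480)&(abs(C[...,1])<150);print("green?",C[m].min(0),C[m].max(0))
E
```

```text
griptop top [ 546.5 -214.3  119. ] [ -71.8 -245.6  119. ]
griptop side [ 546.6 -210.7  119. ] [ -71.1 -242.1  119. ]
hub top [ 561.1 -166.1   88. ] [ -48.4 -201.    88. ]
hub side [ 560.2 -155.6   85. ] [ -47.3 -190.6   85. ]
pointer end top [727.7  89.4  66. ] [163.7  18.1  66. ]
pointer end side [728.1  96.   66. ] [165.4  24.5  66. ]
mark near top [731.8  66.1  66. ] [163.3  -5.5  66. ]
mark near side [732.5  77.4  66. ] [166.2   5.5  66. ]
mark far top [759.   71.3  66. ] [191.1  -5.6  66. ]
mark far side [758.9  83.   66. ] [193.2   5.9  66. ]
plate top L top [488.9  50.8  66. ] [-78.1  25.6  66. ]
plate top R top [495.3  -5.4  66. ] [-82.4 -30.8  66. ]
plate side [486.3  60.1  66. ] [-78.9  35.2  66. ]
plate side [496.3   6.6  66. ] [-79.2 -19.2  66. ]
hub top [[567.0, -164.2, 74.4], [566.1, -166.8, 78.9], [566.0, -169.8, 79.8], [562.8, -163.8, 79.4], [563.5, -167.1, 76.5], [564.1, -170.4, 74.0], [560.0, -164.0, 77.8], [559.3, -166.7, 81.5], [561.4, -170.6, 72.1]]
hub side [[562.9, -168.3, 76.8], [559.9, -170.1, 75.3], [556.9, -171.3, 74.4], [562.9, -168.6, 72.4], [559.6, -165.
[... 229 characters left out ...]
], [544.6, -214.6, 116.6], [540.3, -208.0, 121.9], [540.9, -211.3, 119.5], [540.6, -214.1, 121.3]]
plate top [[493.2, 24.0, 64.7], [493.8, 21.1, 61.5], [493.2, 17.8, 66.1], [491.1, 24.1, 58.3], [490.6, 20.9, 62.6], [490.6, 17.8, 63.0], [486.9, 23.7, 65.1], [487.4, 20.7, 63.0], [486.7, 17.5, 68.0]]
mark top [[752.5, 74.1, 55.4], [749.3, 70.2, 65.1], [250.8, -36.2, 1544.8], [747.9, 73.6, 59.1], [746.1, 70.0, 64.6], [744.0, 66.4, 71.3], [746.3, 73.9, 53.6], [743.1, 69.9, 63.8], [741.8, 66.5, 67.9]]
bottle [ 541.6 -464.5   60.3] [ 603.8 -400.3  169.8]
green? [350.5 -50.6  15. ] [479.9 149.8  68.3]
bottle [ 544.5 -447.2   60.3] [ 604.4 -394.8  169.9]
green? [350.9 -48.3  15.1] [480.  149.6  64.8]
```

```bash
cat >> h.py <<'E'
def go(W,z,yaw=None):
    s=state();p=s["eef_pos"];y=s["tcp_rot"][2];d=np.array([W[0],W[1]])-p[:2]
    tx=np.array([np.cos(y),np.sin(y)]);ty=np.array([np.sin(y),-np.cos(y)])
    tw=0 if yaw is None else -((np.degrees(yaw-y)+180)%360-180)
    print("t",round(s["t"],2),"pos",p.round(1),"yaw",round(np.degrees(y),1),"F",s["ft_force"].round(1),"-> dx %.4f dy %.4f dz %.4f twist %.1f"%(d@tx/1000,d@ty/1000,(p[2]-z)/1000,tw))
E
python3 - <<'E'
from h import *
im=np.load("top.npz")["im"].astype(int)
m=(im[...,1]>im[...,0]+25)&(im[...,1]>im[...,2]+25); v,u=np.nonzero(m); k=(u>220)&(u<310)
P=onplane("top",np.c_[u[k],v[k]],15);print("green",P.min(0),P.max(0),P[P[:,0].argmax()])
print(toW([-108,0]));go(toW([-108,0]),150,TH+np.pi)
E
```

```text
green [252.30719294  53.03436535  15.        ] [396.3179168  199.83946335  15.        ] [396.3179168  112.67337769  15.        ]
[464.36632123  19.98515252]
t 0.1 pos [161.  603.7 214.1] yaw 165.1 F [ 0.2 -0.1  0.4] -> dx -0.4435 dy -0.4857 dz 0.0641 twist -25.9
```

>>> carry_out:
  moves:
    - {"dx": -0.025, "dy": -0.03, "dz": 0, "twist": -5}
    - {"dx": -0.06, "dy": -0.065, "dz": 0.01, "twist": -10}
    - {"dx": -0.095, "dy": -0.1, "dz": 0.02, "twist": -15}
    - {"dx": -0.13, "dy": -0.135, "dz": 0.03, "twist": -20}
    - {"dx": -0.165, "dy": -0.17, "dz": 0.03, "twist": -25.9}
  grip: 0.0

```text
t: 0.6
eef_pos: [276.3, 395.9, 183.5]
tcp_rot: [-3.141, -0.001, -2.946]
ft_force: [1.5, 0.5, 0.1]
opening: 0.636
```

>>> carry_out:
  moves:
    - {"dx": -0.01, "dy": -0.04, "dz": 0.01}
    - {"dx": -0.022, "dy": -0.08, "dz": 0.02}
    - {"dx": -0.034, "dy": -0.12, "dz": 0.03}
    - {"dx": -0.045, "dy": -0.16, "dz": 0.03}
    - {"dx": -0.055, "dy": -0.2, "dz": 0.03}

```text
schema error: expected keys dx, dy, dz, twist
```

>>> carry_out:
  moves:
    - {"dx": -0.011, "dy": -0.042, "dz": 0.01}
    - {"dx": -0.022, "dy": -0.084, "dz": 0.02}
    - {"dx": -0.034, "dy": -0.126, "dz": 0.04}
    - {"dx": -0.046, "dy": -0.168, "dz": 0.05}
    - {"dx": -0.055, "dy": -0.206, "dz": 0.06}

```text
schema error: expected keys dx, dy, dz, twist
```

Run:
```python
from h import *
go(toW([-108,0]),46,TH+np.pi); im,d=snap("side");save("s1.png",cv2.resize(im[120:320,200:460],None,fx=3,fy=3))
```

```text
t 0.6 pos [276.3 395.9 183.5] yaw -168.8 F [1.5 0.5 0.1] -> dx -0.1114 dy -0.4052 dz 0.1375 twist 0.3
```

>>> carry_out:
  moves:
    - {"dx": -0.01, "dy": -0.04, "dz": 0.01, "twist": 0}
    - {"dx": -0.022, "dy": -0.08, "dz": 0.02, "twist": 0}
    - {"dx": -0.034, "dy": -0.12, "dz": 0.03, "twist": 0}
    - {"dx": -0.045, "dy": -0.16, "dz": 0.03, "twist": 0}
    - {"dx": -0.055, "dy": -0.2, "dz": 0.03, "twist": 0}

```text
t: 1.15
eef_pos: [368.7, 210.5, 154.3]
tcp_rot: [-3.142, -0.001, -2.95]
ft_force: [0.4, 0.9, -0.4]
opening: 0.175
```

>>> carry_out:
  moves:
    - {"dx": -0.011, "dy": -0.042, "dz": 0.01, "twist": 0}
    - {"dx": -0.022, "dy": -0.084, "dz": 0.02, "twist": 0}
    - {"dx": -0.034, "dy": -0.126, "dz": 0.04, "twist": 0}
    - {"dx": -0.046, "dy": -0.168, "dz": 0.05, "twist": 0}
    - {"dx": -0.055, "dy": -0.206, "dz": 0.06, "twist": 0}

```text
t: 1.65
eef_pos: [462.1, 18.3, 93.9]
tcp_rot: [3.141, -0.0, -2.951]
ft_force: [1.2, 0.6, 0.5]
opening: 0.003
```

Run:
```python
from h import *
go(toW([-108,0]),46,TH+np.pi)
```

```text
t 1.65 pos [462.1  18.3  93.9] yaw -169.1 F [1.2 0.6 0.5] -> dx -0.0025 dy 0.0012 dz 0.0479 twist -0.0
```

>>> carry_out:
  moves:
    - {"dx": 0, "dy": 0.001, "dz": 0.025, "twist": 0}
    - {"dx": 0, "dy": 0.001, "dz": 0.047, "twist": 0}
    - {"dx": 0, "dy": 0.001, "dz": 0.047, "twist": 0}
    - {"dx": -0.005, "dy": 0.001, "dz": 0.047, "twist": 0}
    - {"dx": -0.01, "dy": 0.001, "dz": 0.047, "twist": 0}

```text
t: 2.15
eef_pos: [471.8, 23.4, 48.6]
tcp_rot: [-3.141, 0.001, -2.95]
ft_force: [-2.1, 0.7, -0.4]
opening: 0.006
```

>>> carry_out:
  moves:
    - {"dx": -0.006, "dy": 0, "dz": 0, "twist": 0}
    - {"dx": -0.012, "dy": 0, "dz": 0, "twist": 0}
    - {"dx": -0.018, "dy": 0, "dz": 0, "twist": 0}
    - {"dx": -0.024, "dy": 0, "dz": 0, "twist": 0}
    - {"dx": -0.03, "dy": 0, "dz": 0, "twist": 0}

```text
t: 2.65
eef_pos: [500.9, 29.0, 47.7]
tcp_rot: [3.141, -0.0, -2.95]
ft_force: [-2.8, -0.9, 3.1]
opening: 0.002
```

>>> carry_out:
  moves:
    - {"dx": -0.003, "dy": 0, "dz": 0, "twist": 0}
    - {"dx": -0.006, "dy": 0, "dz": 0, "twist": 0}
    - {"dx": -0.009, "dy": 0, "dz": 0, "twist": 0}

```text
t: 2.95
eef_pos: [509.4, 30.6, 47.6]
tcp_rot: [3.141, -0.0, -2.95]
ft_force: [-2.0, -1.1, 1.8]
opening: 0.003
```

>>> carry_out:
  moves:
    - {"dx": -0.002, "dy": 0, "dz": 0, "twist": 0}
    - {"dx": -0.004, "dy": 0, "dz": 0, "twist": 0}
    - {"dx": -0.006, "dy": 0, "dz": 0, "twist": 0}

```text
t: 3.25
eef_pos: [515.1, 31.7, 47.5]
tcp_rot: [3.141, -0.001, -2.95]
ft_force: [-12.0, -5.3, 9.0]
opening: 0.005
```

>>> carry_out:
  moves:
    - {"dx": -0.002, "dy": 0, "dz": 0, "twist": 0}
    - {"dx": -0.003, "dy": 0, "dz": 0, "twist": 0}

```text
t: 3.45
eef_pos: [515.0, 31.8, 47.5]
tcp_rot: [3.141, -0.007, -2.95]
ft_force: [-20.4, -10.8, 15.7]
opening: 0.003
```

>>> carry_out:
  moves:
    - {"dx": 0, "dy": 0, "dz": 0, "twist": 0}
    - {"dx": 0.005, "dy": 0, "dz": 0, "twist": 0}
    - {"dx": 0.015, "dy": 0, "dz": 0, "twist": 0}
    - {"dx": 0.02, "dy": 0, "dz": -0.02, "twist": 0}
    - {"dx": 0.02, "dy": 0, "dz": -0.06, "twist": 0}

```text
t: 3.95
eef_pos: [496.7, 28.4, 106.4]
tcp_rot: [3.14, -0.004, -2.951]
ft_force: [-0.3, -0.1, 0.4]
opening: 0.004
```

>>> carry_out:
  moves:
    - {"dx": 0, "dy": -0.03, "dz": -0.04, "twist": 0}
    - {"dx": 0, "dy": -0.07, "dz": -0.055, "twist": 0}
    - {"dx": 0, "dy": -0.11, "dz": -0.06, "twist": 0}
    - {"dx": 0, "dy": -0.15, "dz": -0.06, "twist": 0}
    - {"dx": 0, "dy": -0.19, "dz": -0.06, "twist": 0}
  grip: 0.044

```text
t: 4.45
eef_pos: [534.8, -159.7, 168.0]
tcp_rot: [-3.141, 0.002, -2.95]
ft_force: [-0.5, 0.9, -0.2]
opening: 0.37
```

Run:
```python
from h import *
go([546.5,-212.5],81,TH+np.pi)
im,d=snap("top");A=cv2.resize(im[115:235,235:395],None,fx=5,fy=5,interpolation=cv2.INTER_CUBIC);save("t1.png",np.clip(A*1.6,0,255).astype(np.uint8))
```

```text
t 4.45 pos [ 534.8 -159.7  168. ] yaw -169.0 F [-0.5  0.9 -0.2] -> dx -0.0015 dy -0.0540 dz 0.0870 twist 0.0
```

View pics/t1.png

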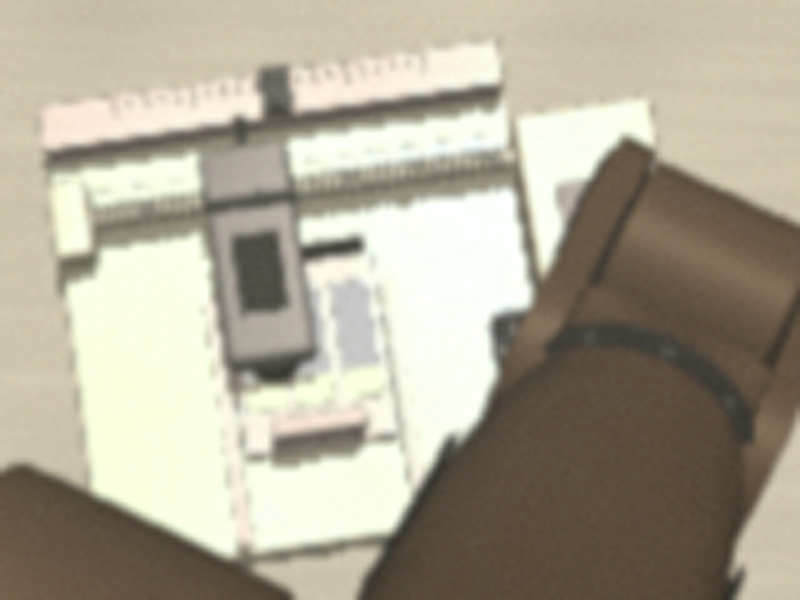

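The tray now touches the black stop bar at (333,245). The head hasn't moved, with the pointer at (240,128) and the mark at (275,90). Next I'll grasp the crank grip.

>>> carry_out:
  moves:
    - {"dx": -0.001, "dy": -0.03, "dz": 0, "twist": 0}
    - {"dx": -0.0015, "dy": -0.054, "dz": 0.01, "twist": 0}
    - {"dx": -0.0015, "dy": -0.054, "dz": 0.04, "twist": 0}
    - {"dx": -0.0015, "dy": -0.054, "dz": 0.065, "twist": 0}
    - {"dx": -0.0015, "dy": -0.054, "dz": 0.086, "twist": 0}

```text
t: 5.0
eef_pos: [546.0, -210.9, 80.2]
tcp_rot: [3.141, 0.0, -2.951]
ft_force: [0.3, -0.7, 0.1]
opening: 0.464
```

Run:
```python
from h import *
go([546.5,-212.5],81,TH+np.pi)
im,d=snap("side");save("s2.png",cv2.resize(im[130:250,240:400],None,fx=5,fy=5,interpolation=cv2.INTER_CUBIC))
```

```text
t 5.0 pos [ 546.  -210.9   80.2] yaw -169.1 F [ 0.3 -0.7  0.1] -> dx -0.0002 dy -0.0017 dz -0.0008 twist -0.0
```

View pics/s2.png

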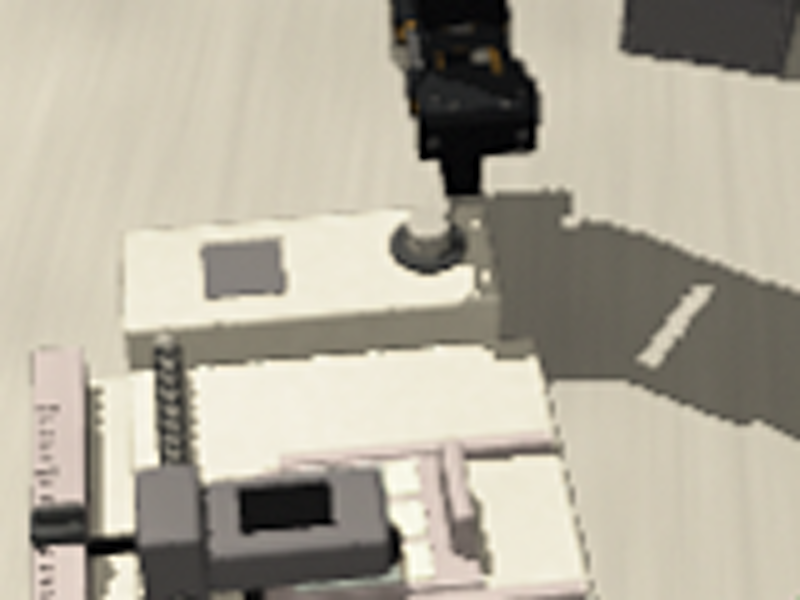

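The fingers straddle the grip at about (462,170), so I'll close on it.

>>> carry_out:
  moves:
    - {"dx": 0, "dy": 0, "dz": 0, "twist": 0}
    - {"dx": 0, "dy": 0, "dz": 0, "twist": 0}
    - {"dx": 0, "dy": 0, "dz": 0, "twist": 0}
    - {"dx": 0, "dy": 0, "dz": 0, "twist": 0}
  grip: 0.0

```text
t: 5.45
eef_pos: [546.9, -211.1, 82.8]
tcp_rot: [-3.14, 0.002, -2.95]
ft_force: [-1.5, -1.5, 3.1]
opening: 0.228
```

Run:
```python
from h import *
go([546.5,-212.5],81,TH+np.pi);print(state()["opening"]*95.1)
```

```text
t 5.45 pos [ 546.9 -211.1   82.8] yaw -169.0 F [-1.5 -1.5  3.1] -> dx 0.0006 dy -0.0013 dz 0.0018 twist 0.0
21.68304861293023
```

```bash
cat >> h.py <<'E'
def arc(C,step,n=5,r=50):
    s=state();p=s["eef_pos"];y=s["tcp_rot"][2];a=np.arctan2(*(p[:2]-C)[::-1])
    T=np.array([[np.cos(y),np.sin(y)],[np.sin(y),-np.cos(y)]])
    print("t",round(s["t"],2),"pos",p.round(1),"ang %.1f"%np.degrees(a),"r %.1f"%np.hypot(*(p[:2]-C)),"F",s["ft_force"].round(1),"open",round(s["opening"]*95.1,1))
    for k in range(1,n+1):
        b=a+np.radians(step*k);print("  ",(T@(C+r*np.array([np.cos(b),np.sin(b)])-p[:2])).round(1))
E
python3 - <<'E'
from h import *
arc(np.array([562,-163.4]),-12)
E
```

```text
t 5.45 pos [ 546.9 -211.1   82.8] ang -107.6 r 50.1 F [-1.5 -1.5  3.1] open 21.7
   [8.6 6. ]
   [15.8 13.6]
   [21.2 22.5]
   [24.7 32.3]
   [26.  42.7]
```

>>> carry_out:
  moves:
    - {"dx": 0.0085, "dy": 0.006, "dz": 0, "twist": 0}
    - {"dx": 0.016, "dy": 0.0135, "dz": 0, "twist": 0}
    - {"dx": 0.021, "dy": 0.0225, "dz": 0, "twist": 0}
    - {"dx": 0.0245, "dy": 0.0325, "dz": 0, "twist": 0}
    - {"dx": 0.026, "dy": 0.0425, "dz": 0, "twist": 0}

```text
t: 5.95
eef_pos: [515.2, -173.9, 82.7]
tcp_rot: [-3.138, 0.007, -2.951]
ft_force: [20.3, 2.6, -5.9]
opening: 0.229
```

Run:
```python
from h import *
arc(np.array([562,-163.4]),-20)
```

```text
t 5.95 pos [ 515.2 -173.9   82.7] ang -167.4 r 47.9 F [20.3  2.6 -5.9] open 21.8
   [-0.4 17.1]
   [-8.7 32.4]
   [-21.6  44. ]
   [-37.8  50.4]
   [-55.1  50.9]
```

```bash
cat >> h.py <<'E'
import json,sys
def arc2(C,step,n=5,r=50,cmd=None,rows=None):
    # cmd file holds commanded xy; the rows printed are rounded to .5 mm and assumed carried out
    y=TH-np.pi;T=np.array([[np.cos(y),np.sin(y)],[np.sin(y),-np.cos(y)]]);C=np.array(C,float)
    c=np.array(json.load(open("cmd.json")) if cmd is None else cmd,float);s=state();p=s["eef_pos"]
    a=np.arctan2(*(c-C)[::-1]);am=np.arctan2(*(p[:2]-C)[::-1])
    print("t",round(s["t"],2),"pos",p.round(1),"ang %.1f (cmd %.1f)"%(np.degrees(am),np.degrees(a)),"r %.1f"%np.hypot(*(p[:2]-C)),"F",s["ft_force"].round(1),"open",round(s["opening"]*95.1,1))
    for k in range(1,n+1):
        b=a+np.radians(step*k);q=(2*(T@(C+r*np.array([np.cos(b),np.sin(b)])-c))).round()/2;print("  ",q)
    json.dump(list(c+T.T@q),open("cmd.json","w"))
E
python3 - <<'E'
from h import *
arc2((564.2,-164.2),-18,cmd=(513.3,-174.3))
E
```

```text
t 5.95 pos [ 515.2 -173.9   82.7] ang -168.8 (cmd -168.8) r 49.9 F [20.3  2.6 -5.9] open 21.8
   [-4.5 15.5]
   [-11.5  29.5]
   [-22.5  40.5]
   [-36.   47.5]
   [-51.5  50. ]
```

>>> carry_out:
  moves:
    - {"dx": -0.0045, "dy": 0.0155, "dz": 0, "twist": 0}
    - {"dx": -0.0115, "dy": 0.0295, "dz": 0, "twist": 0}
    - {"dx": -0.0225, "dy": 0.0405, "dz": 0, "twist": 0}
    - {"dx": -0.036, "dy": 0.0475, "dz": 0, "twist": 0}
    - {"dx": -0.0515, "dy": 0.05, "dz": 0, "twist": 0}

```text
t: 6.45
eef_pos: [554.2, -115.3, 82.5]
tcp_rot: [-3.139, 0.002, -2.949]
ft_force: [0.6, -13.8, 2.2]
opening: 0.228
```

Run:
```python
from h import *
arc2((564.2,-164.2),-20)
```

```text
t 6.45 pos [ 554.2 -115.3   82.5] ang 101.5 (cmd 101.4) r 49.9 F [  0.6 -13.8   2.2] open 21.6
   [-17.   -2.5]
   [-32. -11.]
   [-43.5 -24.5]
   [-49.5 -40.5]
   [-49.5 -58. ]
```

>>> carry_out:
  moves:
    - {"dx": -0.017, "dy": -0.003, "dz": 0, "twist": 0}
    - {"dx": -0.032, "dy": -0.0115, "dz": 0, "twist": 0}
    - {"dx": -0.0435, "dy": -0.025, "dz": 0, "twist": 0}
    - {"dx": -0.0495, "dy": -0.041, "dz": 0, "twist": 0}
    - {"dx": -0.0495, "dy": -0.0585, "dz": 0, "twist": 0}

```text
t: 6.95
eef_pos: [615.2, -162.8, 82.8]
tcp_rot: [-3.141, 0.004, -2.95]
ft_force: [2.0, 2.9, 2.7]
opening: 0.226
```

Run:
```python
from h import *
from scipy.optimize import least_squares
p=state()["eef_pos"][:2];P=np.array([(546.9,-211.1),(515.2,-173.9),(554.2,-115.3),p])
f=least_squares(lambda c:np.hypot(*(P-c).T)-50,(564,-165));print(p,f.x,f.fun)
f3=least_squares(lambda c:np.hypot(*(P-c[:2]).T)-c[2],(564,-165,50));print(f3.x,f3.fun)
arc2((564.2,-165),-20)
im,d=snap("top");A=cv2.resize(im[115:235,235:395],None,fx=5,fy=5,interpolation=cv2.INTER_CUBIC)
```

```text
[ 615.15234712 -162.78501852] [ 564.70754601 -164.31325559] [0.06104421 0.42720278 0.12691639 0.46794495]
[ 564.77907907 -164.30891389   50.28071918] [-0.19012916  0.21753836 -0.14300329  0.11559409]
t 6.95 pos [ 615.2 -162.8   82.8] ang 2.5 (cmd 2.3) r 51.0 F [2.  2.9 2.7] open 21.5
   [  5.5 -16.5]
   [ 16. -30.]
   [ 31. -39.]
   [ 48.  -42.5]
   [ 65. -40.]
```

```bash
cat >> h.py <<'E'
def rect(n,im,z=66,x=(130,205),y=(-60,60),k=4):
    ys=np.arange(y[1],y[0],-1/k);xs=np.arange(x[1],x[0],-1/k);Y,X=np.meshgrid(ys,xs)
    W=np.c_[X.ravel(),Y.ravel()]@RM.T+RO
    uv=proj(n,np.c_[W,np.full(len(W),z)]).astype(np.float32).reshape(len(xs),len(ys),2)
    return cv2.remap(im,uv[...,0],uv[...,1],cv2.INTER_CUBIC)   # up=+x, left=+y
E
python3 - <<'E'
from h import *
a=np.load("top.npz")["im"];b,_=snap("side")
save("r1.png",np.vstack([np.clip(rect("top",a)*1.6,0,255).astype(np.uint8),rect("side",b)]))
E
```

```text
(no output)
```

View pics/r1.png

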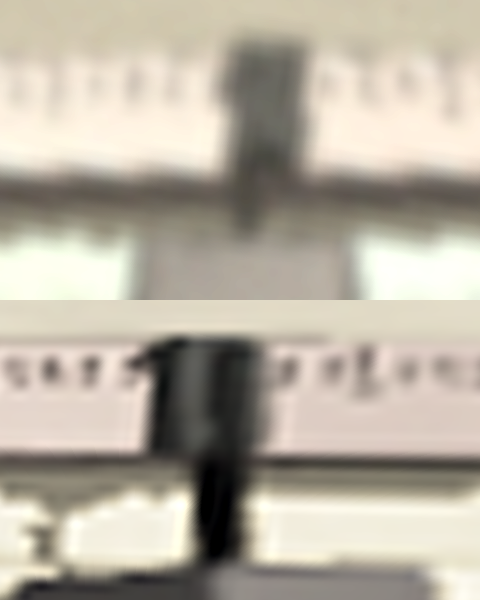

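>>> carry_out:
  moves:
    - {"dx": 0.0055, "dy": -0.0165, "dz": 0, "twist": 0}
    - {"dx": 0.016, "dy": -0.03, "dz": 0, "twist": 0}
    - {"dx": 0.031, "dy": -0.039, "dz": 0, "twist": 0}
    - {"dx": 0.048, "dy": -0.0425, "dz": 0, "twist": 0}
    - {"dx": 0.065, "dy": -0.04, "dz": 0, "twist": 0}

```text
t: 7.55
eef_pos: [556.4, -214.6, 82.3]
tcp_rot: [3.141, 0.001, -2.952]
ft_force: [5.2, 14.9, 4.9]
opening: 0.23
```

The top panel puts the pointer at col 248 and the clip at cols 228–305. The side panel has them at 218 and 155–265. To find the bar on the clip I'll compare the initial views with the current ones, with the dark end stretched.

Run:
```python
from h import *
np.save
a0=cv2.cvtColor(cv2.imread("pics/top0.png"),cv2.COLOR_BGR2RGB);b0=cv2.cvtColor(cv2.imread("pics/side0.png"),cv2.COLOR_BGR2RGB)
a1,_=snap("top");b1,_=snap("side")
g=lambda im,s:(255*np.clip(im/s,0,1)**.5).astype(np.uint8)
kw=dict(x=(145,205),y=(-35,45),k=5)
save("r2.png",np.vstack([np.hstack([g(rect("top",a0,**kw),160),g(rect("top",a1,**kw),160)]),np.hstack([g(rect("side",b0,**kw),255),g(rect("side",b1,**kw),255)])])[:600])
arc2((564.6,-164.6),-12)
```

```text
t 7.65 pos [ 555.1 -214.    82.4] ang -100.9 (cmd -97.8) r 50.3 F [1.2 5.  4.8] open 21.6
   [9.5 5. ]
   [17.5 11. ]
   [24.5 19. ]
   [29.5 28. ]
   [33. 38.]
```

View pics/r2.png

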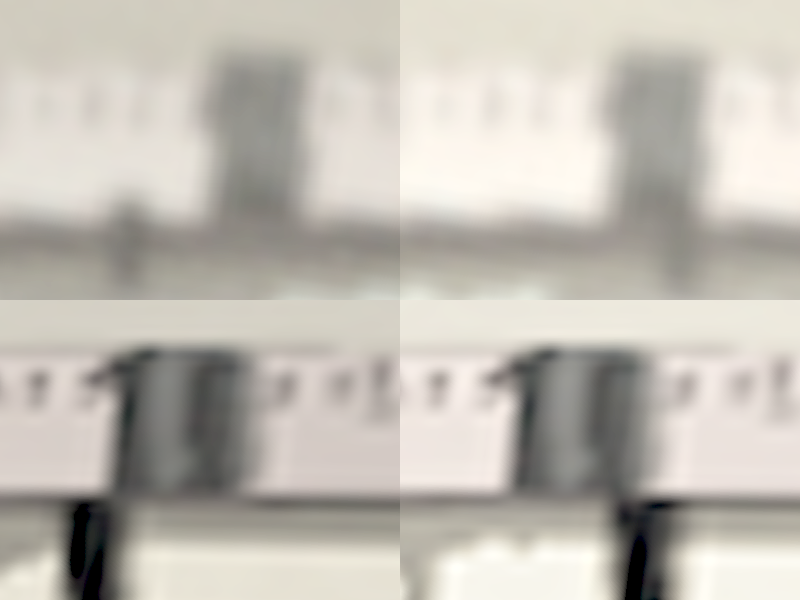

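Clip in both views: the clip centre in the top view is at y≈-6.4. In the side view the bar's top is the mid-grey strip at col ≈232, y≈-1.3, and its dark +y face is at 195–215. With about 5.5 mm of bias between the cameras, these agree. The pointer is now about 4 mm past the mark, so I'll keep winding clockwise.

>>> carry_out:
  moves:
    - {"dx": 0.0095, "dy": 0.005, "dz": 0, "twist": 0}
    - {"dx": 0.0175, "dy": 0.011, "dz": 0, "twist": 0}
    - {"dx": 0.0245, "dy": 0.019, "dz": 0, "twist": 0}
    - {"dx": 0.0295, "dy": 0.028, "dz": 0, "twist": 0}
    - {"dx": 0.033, "dy": 0.038, "dz": 0, "twist": 0}

```text
t: 8.15
eef_pos: [518.2, -183.5, 82.5]
tcp_rot: [-3.14, 0.004, -2.951]
ft_force: [11.9, 3.2, 0.0]
opening: 0.226
```

Run:
```python
from h import *
a,_=snap("top");b,_=snap("side");np.savez("p2.npz",a=a,b=b)
a0=cv2.cvtColor(cv2.imread("pics/top0.png"),cv2.COLOR_BGR2RGB);b0=cv2.cvtColor(cv2.imread("pics/side0.png"),cv2.COLOR_BGR2RGB)
np.set_printoptions(linewidth=250)
for l,n,im in(("init","top",a0),("now","top",a),("init","side",b0),("now","side",b)):
    # darkness profile along y, 1 mm bins; pointer strip and clip strip
    for nm,x in(("ptr",(152,160)),("clip",(172,190))):
        pr=rect(n,im,x=x,y=(-40,45),k=1).mean((0,2));print(l,n,nm,"y45..-40",pr.round().astype(int))
arc2((564.6,-164.6),-10,n=3)
```

```text
init top ptr y45..-40 [53 53 52 52 52 52 52 52 52 52 52 52 52 53 53 54 54 55 54 53 51 48 45 43 41 39 38 38 40 43 46 49 50 51 53 54 54 54 54 54 53 52 51 50 50 49 49 49 49 49 49 49 49 49 49 48 48 48 48 49 50 51 52 53 53 53 52 52 53 52 51 51 51 51 51 51 52 52 53 53 53 53 53
 53 54]
init top clip y45..-40 [112 114 116 118 120 120 120 118 117 116 117 118 118 119 119 118 116 114 112 112 114 116 118 119 120 119 117 115 114 114 115 117 118 119 119 119 117 113 109 102  94  85  76  68  62  57  54  52  51  51  52  52  52  53  52  52  53  55  58  62  70  80
  90 100 107 110 112 115 116 118 119 120 119 118 116 113 111 111 112 113 115 117 117 118 116]
now top ptr y45..-40 [64 64 64 63 63 62 62 62 62 63 63 64 64 64 64 65 65 66 65 65 64 63 63 63 63 63 62 62 62 62 62 62 62 64 64 64 64 65 65 65 65 64 62 61 60 60 60 59 59 59 60 60 60 60 59 58 56 53 51 50 49 50 51 54 56 59 61 62 62 62 62 62 61 62 62 62 62 63 64 65 65 65 65
 65 65]
now top clip y45..-40 [135 137 140 142 144 144 144 142 140 140 140 141 142 143 143 142 140 137 135 135 137 139 141 143 144 143 141 138 137 137 138 140 142 144 144 143 140 136 
[... 1085 characters left out ...]
 187 186 187 187 186 186 187 185 177 169 158 135  98  59  26   3   0   0   6  10   8   7  13  32  54  77 106
 135 156 173 185 188 183 177 175 174 173 173 173 172 172 172 172 172 171 171 171 171 170 170]
now side clip y45..-40 [195 203 208 209 207 200 189 180 180 188 201 211 216 215 211 205 198 189 183 182 178 159 124  83  46  25  23  33  44  54  65  74  81  84  83  78  68  57  45  36  32  32  35  38  41  46  55  66  78  93 111 127 142 158 172 178 180 181 185 191 199 206
 209 207 202 197 192 187 183 183 187 193 195 190 180 171 167 171 180 190 198 201 202 200 196]
t 8.25 pos [ 518.1 -182.8   82.5] ang -158.7 (cmd -157.8) r 49.9 F [8.  2.7 2.5] open 21.7
   [1.  8.5]
   [ 0.  17.5]
   [-2. 26.]
```

Measured across both views, the pointer is about -9.2 mm from the mark (top -8.8, side -9.7), so it is clearly past. Now I'll reverse counter-clockwise, which should need about 0.8 rad of slack plus 1.84 rad, or roughly 151°.

Run:
```python
from h import *
arc2((564.6,-164.6),20,cmd=(518.3,-183.5))
```

```text
t 8.25 pos [ 518.1 -182.8   82.5] ang -158.7 (cmd -157.8) r 49.9 F [8.  2.7 2.5] open 21.7
   [ -6.5 -16. ]
   [-18. -29.]
   [-33.  -37.5]
   [-50. -40.]
   [-67. -37.]
```

>>> carry_out:
  moves:
    - {"dx": -0.0065, "dy": -0.016, "dz": 0, "twist": 0}
    - {"dx": -0.018, "dy": -0.029, "dz": 0, "twist": 0}
    - {"dx": -0.033, "dy": -0.0375, "dz": 0, "twist": 0}
    - {"dx": -0.05, "dy": -0.04, "dz": 0, "twist": 0}
    - {"dx": -0.067, "dy": -0.037, "dz": 0, "twist": 0}

```text
t: 8.75
eef_pos: [590.4, -208.1, 82.5]
tcp_rot: [-3.141, 0.0, -2.951]
ft_force: [-4.2, 0.6, 5.6]
opening: 0.224
```

```bash
cat >> h.py <<'E'
def edge(pr,lo,hi,lev): # last upward crossing of lev in index window
    i=[k for k in range(lo,hi) if pr[k]<lev<=pr[k+1]][-1]; return i+(lev-pr[i])/(pr[i+1]-pr[i])
def meas():
    a,_=snap("top");b,_=snap("side");y=np.arange(45,-40,-.25)
    P=lambda n,im,x:rect(n,im,x=x,y=(-40,45),k=4).mean((0,2))
    tp=P("top",a,(152,160));d=np.clip(np.median(tp)-5-tp,0,None);d[(y>25)|(y<-25)]=0
    k=d.argmax();w=slice(max(k-20,0),k+21);tc=(d[w]*y[w]).sum()/d[w].sum()
    sp=P("side",b,(152,160));dark=y[sp<75];dark=dark[(dark<35)&(dark>-25)]
    print("top ptr %.2f  rel %.2f"%(tc,tc+6.2),"| side dark %.1f..%.1f  rel(right edge) %.2f"%(dark.max(),dark.min(),dark.min()+5.3))
E
python3 - <<'E'
from h import *
meas();arc2((564.6,-164.6),8)
E
```

```text
top ptr -10.94  rel -4.74 | side dark 2.2..-9.5  rel(right edge) -4.20
t 8.85 pos [ 591.7 -207.1   82.5] ang -57.5 (cmd -58.0) r 50.4 F [ 2.  -2.9  8.2] open 21.6
   [-6.5  3. ]
   [-12.   7.]
   [-17.5  11.5]
   [-22.   16.5]
   [-26.   22.5]
```

Crank count and cameras agree: -4.4 by the crank, -4.7 top, -4.2 side. Another 50° or so remains.

>>> carry_out:
  moves:
    - {"dx": -0.0065, "dy": 0.003, "dz": 0, "twist": 0}
    - {"dx": -0.012, "dy": 0.007, "dz": 0, "twist": 0}
    - {"dx": -0.0175, "dy": 0.0115, "dz": 0, "twist": 0}
    - {"dx": -0.022, "dy": 0.0165, "dz": 0, "twist": 0}
    - {"dx": -0.026, "dy": 0.0225, "dz": 0, "twist": 0}

```text
t: 9.35
eef_pos: [612.4, -181.0, 82.8]
tcp_rot: [-3.139, 0.003, -2.951]
ft_force: [3.9, -3.1, 6.1]
opening: 0.227
```

Run:
```python
from h import *
meas();arc2((564.6,-164.6),5,n=2)
```

```text
top ptr -7.66  rel -1.46 | side dark 5.8..-6.0  rel(right edge) -0.70
t 9.45 pos [ 612.6 -180.2   82.8] ang -18.0 (cmd -17.9) r 50.5 F [ 5.1 -1.2  6.2] open 21.6
   [-2.  4.]
   [-3.5  8. ]
```

>>> carry_out:
  moves:
    - {"dx": -0.002, "dy": 0.004, "dz": 0, "twist": 0}
    - {"dx": -0.0035, "dy": 0.008, "dz": 0, "twist": 0}
    - {"dx": -0.004, "dy": 0.0095, "dz": 0, "twist": 0}
    - {"dx": -0.004, "dy": 0.0095, "dz": 0, "twist": 0}

```text
t: 9.85
eef_pos: [614.7, -170.4, 82.9]
tcp_rot: [-3.139, 0.004, -2.95]
ft_force: [5.7, -0.7, 5.0]
opening: 0.226
```

Run:
```python
from h import *
meas();arc2((564.6,-164.6),5,n=1)
a=np.load("top.npz")["im"];b=np.load("side.npz")["im"];g=lambda im,s:(255*np.clip(im/s,0,1)**.5).astype(np.uint8)
kw=dict(x=(135,205),y=(-35,45),k=5)
save("r3.png",np.hstack([g(rect("top",a,**kw),160),g(rect("side",b,**kw),255)]))
```

```text
top ptr -6.45  rel -0.25 | side dark 6.5..-4.8  rel(right edge) 0.55
t 9.95 pos [ 614.7 -170.5   82.9] ang -6.7 (cmd -8.0) r 50.5 F [ 5.7 -0.5  4.5] open 21.3
   [-1.  4.]
```

View pics/r3.png

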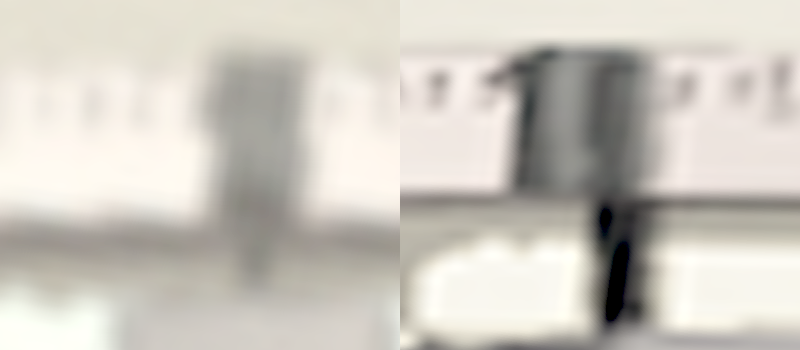

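The pointer lines up with the mark in both views: top 257 against clip centre 257, and side 595–640 against bar 590–645. Now I'll release and rise straight up.

>>> carry_out:
  moves:
    - {"dx": 0, "dy": 0, "dz": 0, "twist": 0}
    - {"dx": 0, "dy": 0, "dz": 0, "twist": 0}
    - {"dx": 0, "dy": 0, "dz": 0, "twist": 0}
    - {"dx": 0, "dy": 0, "dz": 0, "twist": 0}
  grip: 0.044

```text
t: 10.35
eef_pos: [613.4, -170.1, 81.4]
tcp_rot: [3.141, -0.001, -2.95]
ft_force: [0.2, -0.5, -0.7]
opening: 0.452
```

>>> carry_out:
  moves:
    - {"dx": 0, "dy": 0, "dz": -0.01, "twist": 0}
    - {"dx": 0, "dy": 0, "dz": -0.03, "twist": 0}
    - {"dx": 0, "dy": 0, "dz": -0.06, "twist": 0}
    - {"dx": 0, "dy": 0, "dz": -0.09, "twist": 0}
    - {"dx": 0, "dy": 0, "dz": -0.12, "twist": 0}

```text
t: 10.85
eef_pos: [613.7, -170.2, 203.5]
tcp_rot: [-3.142, 0.0, -2.95]
ft_force: [-0.1, 1.1, 0.0]
opening: 0.465
```

>>> carry_out:
  moves:
    - {"dx": 0.03, "dy": -0.02, "dz": 0, "twist": 0}
    - {"dx": 0.06, "dy": -0.04, "dz": 0, "twist": 0}
    - {"dx": 0.09, "dy": -0.06, "dz": 0, "twist": 0}
    - {"dx": 0.09, "dy": -0.06, "dz": 0, "twist": 0}

```text
t: 11.25
eef_pos: [534.6, -248.5, 202.5]
tcp_rot: [-3.141, -0.0, -2.953]
ft_force: [0.5, 0.4, 0.3]
opening: 0.462
```

Run:
```python
from h import *
meas();s=state();print(s["t"],s["eef_pos"],s["ft_force"],s["opening"])
a=np.load("top.npz")["im"];b=np.load("side.npz")["im"]
A=cv2.resize(a[115:235,235:395],(400,300));B=cv2.resize(b[140:300,235:375],(400,457))
save("f.png",np.hstack([np.vstack([np.clip(A*1.6,0,255).astype(np.uint8),np.zeros((157,400,3),np.uint8)]),B]))
```

```text
top ptr -6.40  rel -0.20 | side dark 6.8..-5.0  rel(right edge) 0.30
11.35 [ 536.72001425 -246.76208033  202.36264221] [0.33262993 0.38512068 0.0612632 ] 0.46498947463453943
```

View pics/f.png

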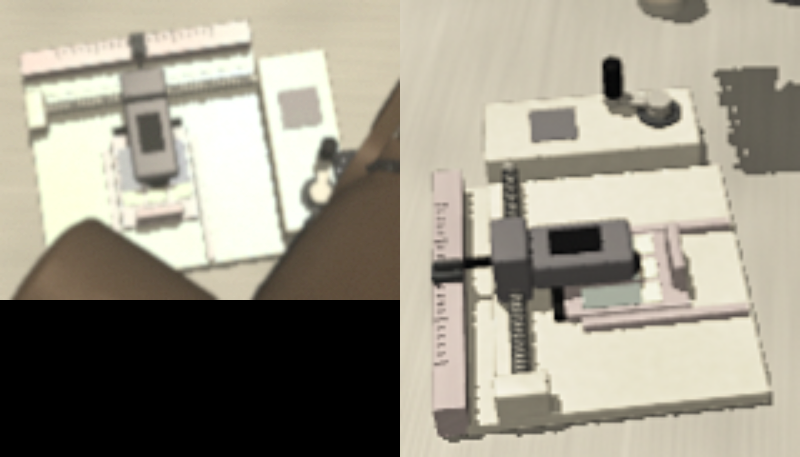

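The tray still sits against its stop bar (side view at about (558,305)), the pointer is in line with the mark, and the crank is free and clear of the gripper. I'll hand it in.

```bash
python3 -c "
from cell import *
print(job_done())"
```

```text
the job is handed in; nothing more can be done
None
```

The job is handed in at about 11.4 s of the 64 s allowed; the interface gives no verdict.

- **Tray:** I pushed it in until the push force rose to about 23 N with no further travel. The last images show it still against the stop bar, but I checked that by eye only and did not measure the 4 mm limit.
- **Crank:** I gripped the crank and wound it about 411° clockwise, which took the pointer about 9 mm past the mark. I then wound it about 152° counter-clockwise to the mark, let go and rose straight up.
- **Pointer:** after release it read -0.2 mm (top) and +0.3 mm (side) from the mark. Just before release the readings were -0.25 and +0.55 mm, so letting go did not shift it visibly.
- **Slack:** the last movement was counter-clockwise and well beyond the 0.8 rad of slack, so the crank should read near +0.4. I could not read that joint directly.

**Disagreements:** the two cameras differ by about 3.5 mm in absolute y, so I used only pointer-to-mark differences within each view. The mark's 6 mm bar was barely resolved: I took the clip's centre in the top view and the bar's edge in the side view. The two pointer readings differed by less than 1 mm.

I saw no contact with the bottle, bowl, jar, bin or green look-alike, but did not measure their positions again at the end.

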